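Load a water filter cartridge, shut the clamp and click the cap home

TASK

Put the white filter cartridge fully down into the well of the worktop water filter, then swing the clamp arm fully shut over it so that its hook goes round the stud. Then press the snap cap down onto the stud until it clicks and is fully home, and keep pressing: finish with the gripper still pushing the cap down firmly. Leave the tin and the spice jar where they stand.

Things in the scene. Friction and masses are not known exactly. Their poses are not given: they have to be found in the camera images.
- filter_base: Worktop water filter, fixed: a grey flat block 92 (its x) x 205 (its y) x 24 mm high, turned by up to 0.3 rad. Origin: centre of its underside, which is also below the well's centre; z up. A steel pivot post stands at its y = +70 mm, a steel stud at its y = -70 mm. Two short pipe connectors stick out 30 mm at its +x side.
- well_mouth (a point): Centre of the mouth of the filter's well, 24 mm above the worktop; axes as filter_base. The well is a rectangular pocket open upward, 43 x 63 mm (x, y), 18 mm deep (flat floor 6 mm above the worktop), with a chamfered rim.
- stud_home (a point): On the stud's axis, 78 mm above the worktop: where the cap's origin (its underside) lies when fully home. Axes as filter_base. Home, the cap's ceiling stops hard on the stud tip and its underside is 2 mm above the shut clamp arm.
- stud_pin: Fixed tip of the stud, origin at its top, 97 mm above the worktop. A 16 mm post with a 12 mm tip; four sprung round lobes spread it to 28 mm across, 8 mm below the tip. A cap set on it rests on the lobes about 14 mm above home; pressing it on takes about 6 to 9 N, then the lobes snap in above its lip, the force drops and the cap goes on down to a hard stop.
- clamp_arm (a joint): Angle (rad) of the flat steel clamp arm about its upright pivot: 0 = shut (hard stop; it lies over the well along the filter's -y, its hook round the stud), 2.0 = widest. From above it opens clockwise, to the filter's -x side. Starts 1.2 to 1.7, stays where left, needs about 1 N at the hook. 167 mm long from the pivot, 24 mm wide, underside 66 mm and top 76 mm above the worktop.
- clamp_hinge (a point): Point on the clamp arm's vertical pivot axis, 71 mm above the worktop, axes as filter_base.
- clamp_tip (a point): Middle of the flat outer edge of the arm's hook, where a fingertip can push it shut; 140 mm from the pivot along the arm, 20.5 mm outside the line from pivot to hook centre, 71 mm above the worktop. Its x axis turns with the arm and points in the closing direction (push along +x); its -y points along the arm away from the pivot.
- cartridge: Loose white ribbed filter cartridge, a block 40 (its x) x 60 (its y) x 56 mm high with grey grooves, 0.15 kg, standing upright on the worktop. Origin: centre of its underside; z up. Its x and y match the well's x and y (a half turn makes no difference). Seated, its top is 62 mm above the worktop.
- snap_cap: Loose white round fluted cap, 40 mm across and 40 mm high, 50 g, standing on the worktop open side down. Origin: centre of its underside; z up. Its opening is 24 mm across at a lip 2 to 5 mm above the underside, wider above, with a flat ceiling 19 mm above the underside; above that it is solid.
- tin: Food tin, 75 mm across, 58 mm high; bystander. Origin: centre of underside.
- spice_jar: Glass spice jar, 45 mm across, 106 mm high; bystander. Origin: centre of underside.
Not all that is in view belongs to the job. Leave any blue or yellow look-alike of the snap_cap alone.

How it is judged:
By the outcome, as a careful person would: the job done as asked, in the order asked, and still so for the second after the job is handed in, while the arm keeps its last pose, push and grip.
It also fails if it takes over 72 s, if anything falls off the work surface, if the arm or the gripper's body presses on something with over 40 N, if the wrist force passes 120 N, or if a joint passes its speed limit or range.

ROBOT

A 6-joint arm with a two-finger parallel gripper is mounted at the origin on a cart in front of the work surface, level with it; the furniture and walls round the work are solid. World frame = base frame: x ahead of the robot, y to its left, z up, the work surface at z = 0. Lengths are in m, angles in rad, forces in N, time in s.
With the tool pointing down it reaches from about 0.35 to 0.975 m from the base axis. Payload 7.1 kg.
Tool frame: the origin (TCP) lies midway between the tips of the shut fingers; the grasp point (between the pads) lies 19 mm behind it; z points along the fingers, y is the line along which they close (so a half turn about z gives the same grasp; the last joint's range is limited). The gripper opens to 88 mm and grips with 3 to 60 N. Pads are 20 mm wide; open, the fingers measure 115 mm over their backs; the gripper's body (75 mm by 178 mm) begins 61 mm behind the grasp point.
Start: joints at [-1.163, 0.423, 1.63, -0, 1.089, -0.019], TCP at [0.259, -0.569, 0.223] pointing down, gripper open.
Joint ranges: [-3, 3], [-0.9, 2.11], [0.09, 2.58], [-1.31, 4.45], [0.11, 2.69], [-2.54, 2.54]. Speed limits (rad/s): [2.39, 2.39, 3.01, 3.14, 3.14, 3.14].

INTERFACE

Orientations are given as a unit quaternion [w, x, y, z].
In Python, from station import move_pose, movel, movej, command_gripper, wait, inverse_kinematics, read_camera, camera_info, MotionError, job_done, get_time, get_joint_pos, get_qvel, get_effort, get_tcp_pos, get_ee_rot, get_ft_force, get_ft_torque, get_grip_width, get_finger_force gives the robot as it stands. Calls block until the motion is done:
- move_pose(position, orientation): joint-space move of the TCP to a pose.
- movel(position, frame=None, v=0.15, until_force=None): straight line of the TCP; frame=None keeps the orientation; v is the mean speed in m/s. With until_force (N) it stops when the force on the tool has changed by that much, and returns True; else False.
- movej(angles): joint-space move.
- command_gripper(opening): opening from 0.0 (shut) to 1.0 (fully open); the grip force is fixed at half the most; returns when the fingers have stopped.
- wait(seconds).
- inverse_kinematics(position, orientation): joint angles nearest the present ones, or None.
- read_camera(name): name is "side" or "top"; returns the picture (420x560x3 uint8, red, green, blue); there is no depth.
- camera_info(name): a dict with "intrinsics" (3x3 intrinsics, pixels), "dist" ([k1, k2, p1, p2, k3] as OpenCV has them; the pictures are not rectified), "T" (4x4, takes a point from camera to world coordinates). Camera axes: x right, y up, looking along -z (the intrinsics and any distortion apply to the point x, -y, -z); pixel columns grow to the right and rows downward; lengths in m; the calibration is good to about 2 mm. A picture is of the moment at which its call begins. camera_info takes no time and is no camera call.
A pose or a line that the arm cannot do raises MotionError and nothing moves.
- job_done(): hands the job in; it is judged then, once.
Readings, each from a call of its own:
- get_time(): time.
- get_joint_pos(): joint angles.
- get_qvel(): joint speeds.
- get_effort(): joint torques, N m.
- get_tcp_pos(): TCP position.
- get_ee_rot(): TCP orientation.
- get_ft_force(): force on the tool from outside, world axes, zero at the start.
- get_ft_torque(): the same for the moment, N m.
- get_grip_width(): opening from 0.0 (shut) to 1.0 (fully open).
- get_finger_force(): force on a finger pad.
Only numpy, scipy, OpenCV 4.12 (cv2) and the standard library are available. Lean on these libraries where they do the work, as an engineer would, in place of code of your own. Each camera call takes 0.05 s, during which the arm holds its last target. There are 200 camera calls.

## Working session

There is one attempt and no reset: what is moved stays moved. The work goes in short steps, each a Python script; the robot and the scene stay as the last script left them, time stands still between calls to the robot, and variables do not carry over. Pictures are saved under pics/ and viewed, at most 10 in all, crops included, and the job is handed in when it is done.

```bash
mkdir -p pics
python3 - <<'E'
from station import *
import cv2,numpy as np
for n in("top","side"):
    im=read_camera(n); cv2.imwrite(f"pics/{n}0.png",im[:,:,::-1])
    c=camera_info(n); print(n,np.round(c["intrinsics"],1).tolist(),c["dist"],np.round(c["T"],3).tolist())
print(get_time(),get_ee_rot())
E
```

```text
top [[455.7, 0.0, 287.8], [0.0, 455.7, 203.9], [0.0, 0.0, 1.0]] [-0.07805357  0.          0.          0.          0.        ] [[-0.002, 0.986, -0.168, 0.379], [-1.0, -0.002, -0.001, -0.019], [-0.001, 0.168, 0.986, 1.176], [0.0, 0.0, 0.0, 1.0]]
side [[478.0, 0.0, 274.8], [0.0, 478.0, 202.8], [0.0, 0.0, 1.0]] [-0.09621683  0.          0.          0.          0.        ] [[0.965, 0.161, -0.206, 0.317], [-0.261, 0.586, -0.767, -0.991], [-0.002, 0.794, 0.608, 0.862], [0.0, 0.0, 0.0, 1.0]]
0.1 [-6.70072191e-04  9.77320505e-01  2.11764418e-01 -1.17809802e-04]
```

View pics/top0.png

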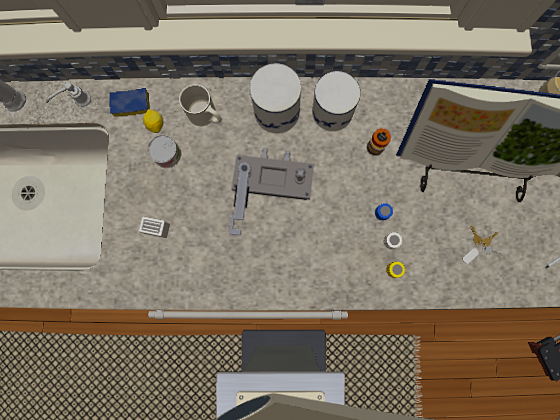

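View pics/side0.png

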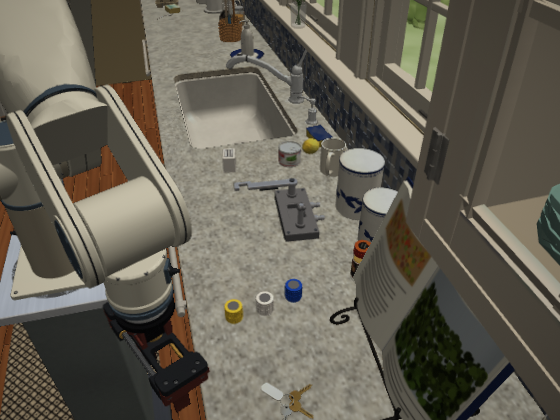

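The top view shows the filter at about (272,176), with its pivot near (244,167) and stud near (300,175). The clamp arm is open down to its hook at (236,230). The cartridge is at (152,227), and the white cap at (394,240) sits between the blue and yellow ones. The side view agrees. Next I'll enlarge the details.

```bash
cat > h.py <<'E'
from station import *
import cv2,numpy as np
def ray(n,uv):
    c=camera_info(n); p=cv2.undistortPoints(np.array([[uv]],float),np.array(c["intrinsics"]),np.array(c["dist"]))[0,0]
    T=np.array(c["T"]); return T[:3,3],T[:3,:3]@np.array([p[0],-p[1],-1])
def plane(n,uv,z):
    o,d=ray(n,uv); return o+d*(z-o[2])/d[2]
def proj(n,P):
    c=camera_info(n);T=np.array(c["T"]);q=T[:3,:3].T@(np.array(P,float)-T[:3,3])
    return cv2.projectPoints(np.array([[q[0],-q[1],-q[2]]]),np.zeros(3),np.zeros(3),np.array(c["intrinsics"]),np.array(c["dist"]))[0][0,0]
def crop(im,u,v,w,h,s): return cv2.resize(im[v:v+h,u:u+w],None,fx=s,fy=s,interpolation=cv2.INTER_CUBIC)
E
python3 - <<'E'
from h import *
t=cv2.imread("pics/top0.png");s=cv2.imread("pics/side0.png")
a=crop(t,225,145,100,100,4); b=crop(s,225,170,100,75,4)
c=np.hstack([crop(t,135,210,33,33,6),crop(t,378,224,33,33,6)])
d=np.hstack([crop(s,212,142,33,33,6),crop(s,250,285,33,33,6)])
col=np.hstack([a,np.vstack([b,np.zeros((100,400,3),np.uint8)])])
o=np.zeros((600,800,3),np.uint8);o[:400]=col;o[400:598,:396]=c;o[400:598,400:796]=d
cv2.imwrite("pics/crop1.png",o)
E
```

```text
(no output)
```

View pics/crop1.png

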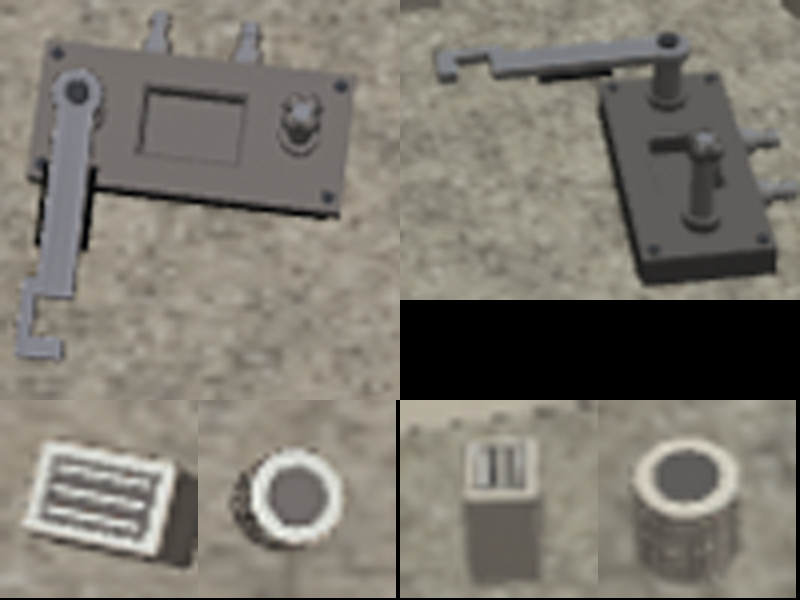

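The crops show the base corners and the well pocket clearly. The clamp hook opens to the right in the top view, so its outer edge is on the left at about crop (22,320). The cartridge's white top and the cap's ring can both be masked.

Run:
```python
from h import *
t=cv2.imread("pics/top0.png");s=cv2.imread("pics/side0.png")
def blob(im,u,v,w,h):
    g=cv2.resize(im[v:v+h,u:u+w],None,fx=8,fy=8,interpolation=cv2.INTER_CUBIC)
    m=(g.min(2)>185).astype(np.uint8)
    cs,_=cv2.findContours(m,cv2.RETR_EXTERNAL,cv2.CHAIN_APPROX_NONE);c=max(cs,key=cv2.contourArea)
    return (c.reshape(-1,2)+.5)/8-.5+[u,v]
for n,im,r in(("top",t,(135,210,33,33)),("side",s,(212,142,33,33))):
    P=np.array([plane(n,p,.056)[:2] for p in blob(im,*r)])
    R=cv2.minAreaRect((P*1000).astype(np.float32)); b=cv2.boxPoints(R); print("cart",n,R,b.round(1).tolist())
for n,im,r in(("top",t,(378,224,33,33)),("side",s,(250,285,33,33))):
    P=np.array([plane(n,p,.040)[:2] for p in blob(im,*r)])
    print("cap",n,cv2.minEnclosingCircle((P*1000).astype(np.float32)), cv2.fitEllipse((P*1000).astype(np.float32)))
def pt(x,y): return (x+.5)/4-.5+225,(y+.5)/4-.5+145
def sp(x,y): return (x+.5)/4-.5+225,(y+.5)/4-.5+170
f=lambda x,y,z:(plane("top",pt(x,y),z)*1000).round(1)[:2]
g=lambda x,y,z:(plane("side",sp(x-400,y),z)*1000).round(1)[:2]
print("corners",[f(*p,.024) for p in((50,40),(355,77),(338,217),(30,180))])
print("screws",[f(*p,.024) for p in((56,52),(341,86),(328,197))], [g(*p,.024) for p in ((612,87),(711,78),(764,242),(654,250))])
print("well",[f(*p,.024) for p in((149,88),(246,97),(240,165),(138,155))])
print("pivot",f(77,92,.077),g(668,40,.077),"stud",f(301,108,.094),g(706,140,.094))
print("hook outer",f(29,280,.076),f(17,355,.076),f(62,358,.076), "side",g(440,50,.076),g(443,80,.076))
```

```text
cart top ((515.6293334960938, 322.910888671875), (57.05611801147461, 37.229217529296875), 78.4413833618164) [[491.70001220703125, 298.70001220703125], [528.2000122070312, 291.20001220703125], [539.5999755859375, 347.1000061035156], [503.1000061035156, 354.6000061035156]]Traceback (most recent call last):
  File "<stdin>", line 9, in <module>
  File "<stdin>", line 6, in blob
ValueError: max() iterable argument is empty
```

Run:
```python
from h import *
t=cv2.imread("pics/top0.png");s=cv2.imread("pics/side0.png")
def blob(im,u,v,w,h):
    g=cv2.resize(im[v:v+h,u:u+w],None,fx=8,fy=8,interpolation=cv2.INTER_CUBIC)
    q=g.min(2).astype(float);th=.5*(np.percentile(q,99)+np.median(q)) 
    cs,_=cv2.findContours((q>th).astype(np.uint8),cv2.RETR_EXTERNAL,cv2.CHAIN_APPROX_NONE);c=max(cs,key=cv2.contourArea)
    return (c.reshape(-1,2)+.5)/8-.5+[u,v]
for n,im,r in(("top",t,(135,210,33,33)),("side",s,(214,146,28,18))):
    P=np.array([plane(n,p,.056)[:2] for p in blob(im,*r)])
    R=cv2.minAreaRect((P*1000).astype(np.float32)); print("cart",n,R)
for n,im,r in(("top",t,(378,224,33,33)),("side",s,(250,285,33,33))):
    P=np.array([plane(n,p,.040)[:2] for p in blob(im,*r)])
    print("cap",n,cv2.fitEllipse((P*1000).astype(np.float32)))
def pt(x,y): return (x+.5)/4-.5+225,(y+.5)/4-.5+145
def sp(x,y): return (x+.5)/4-.5+225,(y+.5)/4-.5+170
f=lambda x,y,z:(plane("top",pt(x,y),z)*1000).round(1)[:2].tolist()
g=lambda x,y,z:(plane("side",sp(x-400,y),z)*1000).round(1)[:2].tolist()
print("corners",[f(*p,.024) for p in((50,40),(355,77),(338,217),(30,180))])
print("screws",[f(*p,.024) for p in((56,52),(341,86),(328,197))], [g(*p,.024) for p in ((612,87),(711,78),(764,242),(654,250))])
print("well",[f(*p,.024) for p in((149,88),(246,97),(240,165),(138,155))])
print("pivot",f(77,92,.077),g(668,40,.077),"stud",f(301,108,.094),g(706,140,.094))
print("hook outer",f(29,280,.076),f(17,355,.076),f(62,358,.076), "side",g(440,50,.076),g(443,80,.076))
```

```text
cart top ((515.7251586914062, 322.9772644042969), (57.801780700683594, 37.8886604309082), 78.67491912841797)
cart side ((515.322998046875, 322.0020751953125), (59.65957260131836, 38.33543014526367), 78.76334381103516)
cap top ((481.0252990722656, -284.2451477050781), (37.38823318481445, 37.504554748535156), 158.3909454345703)
cap side ((481.44696044921875, -285.38677978515625), (37.46240234375, 38.7100944519043), 58.8287467956543)
corners [[706.1, 114.3], [680.6, -85.0], [587.9, -73.0], [612.6, 125.6]]
screws [[697.9, 110.2], [674.5, -75.8], [601.0, -66.7]] [[623.7, 119.1], [698.4, 110.5], [675.3, -78.4], [601.7, -66.7]]
well [[673.5, 49.2], [667.3, -14.0], [622.2, -10.0], [628.9, 55.9]]
pivot [657.5, 90.7] [658.6, 93.8] stud [642.8, -47.8] [642.0, -47.1]
hook outer [539.8, 118.5] [493.8, 124.9] [492.0, 97.6] side [497.6, 126.4] [492.4, 89.7]
```

Both views agree. The filter centre is about (0.649, 0.021) with yaw about -0.12, the cartridge is at (0.5155, 0.3225) with yaw -0.197, and the cap is at (0.481, -0.285). All of these are within reach and match the given sizes. Next I'll grasp the cartridge.

```bash
cat >> h.py <<'E'
from scipy.spatial.transform import Rotation as Ro
def quat(th):
    "tool down, closing axis y at world yaw th"
    y=np.array([np.cos(th),np.sin(th),0]);z=np.array([0,0,-1.]);x=np.cross(y,z)
    q=Ro.from_matrix(np.c_[x,y,z]).as_quat();return [q[3],q[0],q[1],q[2]]
B=np.array([.6488,.0210]);YAW=-.121
def b2w(x,y): c,s=np.cos(YAW),np.sin(YAW);return B+[c*x-s*y,s*x+c*y]
def best(p,th):
    c=[(abs(q[5]),k) for k in(0,np.pi) if (q:=inverse_kinematics(p,quat(th+k))) is not None]
    return th+min(c)[1]
E
python3 - <<'E'
from h import *
c=[.5155,.3225]; th=best(c+[.12],-.197); print(th)
move_pose(c+[.12],quat(th))
movel(c+[.026],v=.1)
command_gripper(0.0)
print(get_grip_width()*88,get_finger_force(),get_time())
movel(c+[.15],v=.2)
print(get_grip_width()*88,get_joint_pos(),get_ft_force(),get_time())
for k in(0,np.pi):
    p=list(b2w(0,0))+[.15];print(inverse_kinematics(p,quat(YAW+k)))
cv2.imwrite("pics/side1.png",read_camera("side")[:,:,::-1])
E
```

```text
-0.197
39.886312651853046 30.00013679265976 5.25
39.978313617647274 [ 5.39404200e-01  4.88258040e-01  1.72024348e+00 -4.98496245e-05
  9.34496722e-01  7.36457454e-01] [ 0.76073929 -0.12350143 -1.2662616 ] 6.0167
[ 1.40231711e-02  5.41545784e-01  1.62232967e+00 -4.44089210e-16
  9.77717202e-01  1.35023171e-01]
None
```

View pics/side1.png

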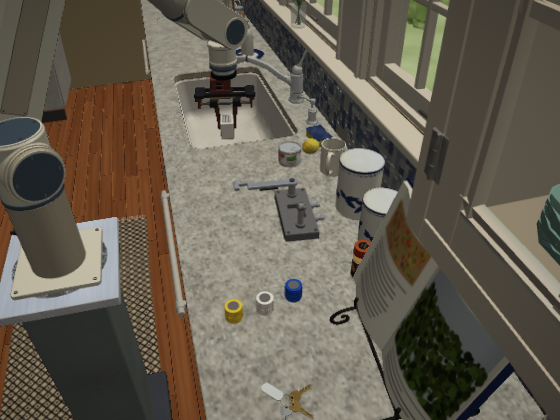

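The cartridge is held between the pads, around (227,125), at a 40 mm grip width. Next I'll take it over the well and lower it.

Run:
```python
from h import *
p=list(b2w(0,0)); move_pose(p+[.15],quat(YAW))
movel(p+[.056],v=.12)
hit=movel(p+[.031],v=.03,until_force=6)
print(hit,get_tcp_pos()-np.array(p+[0]),get_ft_force(),get_ft_torque(),get_time())
a=read_camera("top");b=read_camera("side")
cv2.imwrite("pics/pl.png",np.vstack([crop(a,210,140,130,100,3),crop(b,220,150,130,100,3)])[:600,:,::-1])
```

```text
True [-3.68999122e-04 -5.05790916e-05  3.19445444e-02] [-0.85466214  0.10841467  4.39020812] [-0.03646407  0.02493219 -0.01043248] 9.0
```

View pics/pl.png

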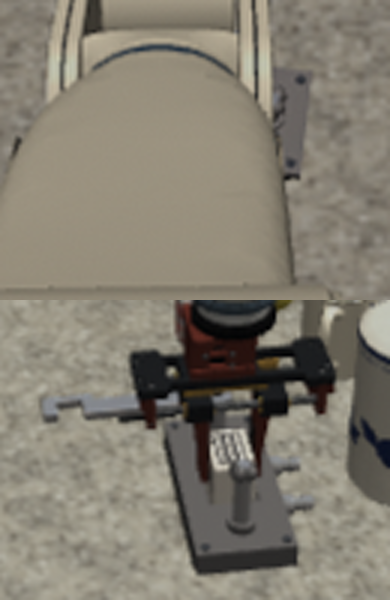

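The cartridge stopped at TCP z = 0.0319, against 0.032 for a fully seated cartridge, so it is down in the well. The side crop shows its top low between the fingers, at about (230,450). I'll release it, then sweep the clamp arm from outside.

Run:
```python
from h import *
command_gripper(0.66)
p=get_tcp_pos(); movel([p[0],p[1],.15],v=.2)
command_gripper(0.0)
def pose(a,z,gap=0):
    d=np.array([-np.sin(a),-np.cos(a)]);t=np.array([np.cos(a),-np.sin(a)])
    q=np.array([0,.07])+.140*d-(.0305+gap)*t
    return list(b2w(*q))+[z],quat(YAW+np.pi/2-a)
move_pose(*pose(1.78,.15)); movel(*pose(1.78,.058),v=.15)
print(get_time(),get_ft_force())
f0=get_ft_force()
for a in np.arange(1.7,.05,-.1):
    pp,q=pose(a,.058)
    h=movel(pp,q,v=.10,until_force=15)
    if h: print("hit",a,get_tcp_pos(),get_ft_force());break
print(get_time(),get_ft_force()-f0)
if not h:
    pp,q=pose(0,.058,-.006)
    print(movel(pp,q,v=.04,until_force=8),get_tcp_pos()-np.array(pose(0,.058)[0]),get_ft_force(),get_time())
cv2.imwrite("pics/cl.png",np.vstack([crop(read_camera("top"),210,140,130,100,3),crop(read_camera("side"),220,150,130,100,3)])[:600,:,::-1])
```

```text
12.8417 [-0.20544923  0.63917641  0.29885382]
17.775 [ 0.09102882 -0.7256719  -0.41221236]
True [-0.00262509  0.00164814 -0.00092805] [-1.17920105  1.16561671  1.77405666] 18.1833
```

View pics/cl.png

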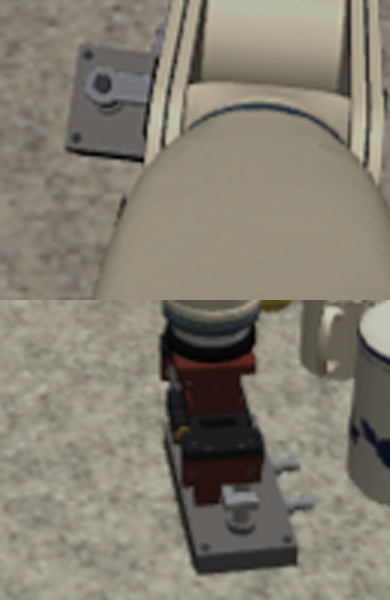

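The side crop shows the arm over the well and its hook at the stud. The stop was about 2.6 mm short of nominal, so I'll push a little harder, then back off and check from above.

Run:
```python
from h import *
th=YAW+np.pi/2
g=get_tcp_pos(); u=np.array([np.cos(YAW),np.sin(YAW),0])
print(movel(list(g+.010*u),v=.03,until_force=14),((get_tcp_pos()-g)@u)*1000,get_ft_force())
g=get_tcp_pos(); movel(list(g-.03*u),v=.15); g=get_tcp_pos(); movel([g[0],g[1],.16],v=.25)
command_gripper(0.75)
c=[.4812,-.2848]
ths=[(abs(q[5]),k) for k in np.arange(-np.pi,np.pi,.1) if (q:=inverse_kinematics(c+[.12],quat(k))) is not None]
print(min(ths))
# closing axis along world x-ish/radially: the look-alikes lie at +-x, so close along y
t2=best(c+[.12],np.pi/2+.0); print(t2)
move_pose(c+[.12],quat(t2)); 
a=read_camera("top");b=read_camera("side")
cv2.imwrite("pics/cl2.png",np.vstack([crop(a,210,140,200,150,2),crop(b,220,150,200,150,2)])[:600,:,::-1])
cv2.imwrite("pics/top2.png",a[:,:,::-1]);cv2.imwrite("pics/side2.png",b[:,:,::-1])
print(get_time(),get_joint_pos())
```

```text
True -0.1495461260781147 [-0.41604005 -0.19396456  0.33299359]
(np.float64(0.014098760764840623), np.float64(-0.5415926535897908))
4.71238898038469
22.7833 [-5.55202675e-01  4.68684312e-01  1.84506353e+00  5.95974900e-06
  8.27780927e-01  1.01474512e+00]
```

View pics/cl2.png

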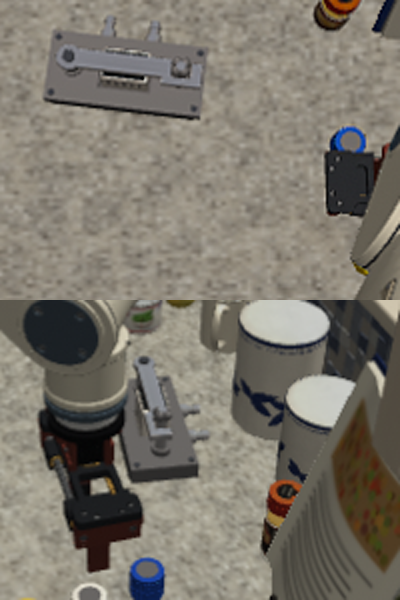

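The hook appears to be round the stud at about (181,66). I'll enlarge the view to verify it is shut.

Run:
```python
from h import *
a=cv2.imread("pics/top2.png");b=cv2.imread("pics/side2.png")
o=np.hstack([crop(a,230,150,90,55,5)[:,:450],crop(b,270,165,60,80,5)[:275,:300]]);cv2.imwrite("pics/z.png",np.hstack([crop(a,230,148,90,60,5),crop(b,272,170,60,60,5)]))
for n,im in(("arm expected shut: pivot,tip corners",0),):
    for P in ([0,.07,.077],[0,-.07,.097],[-.0205,-.07,.076],[-.0205,-.097,.076],[0,.0,.076]):
        w=list(b2w(P[0],P[1]))+[P[2]]; print(P,((proj("top",w)-[230,148])*5+2).round(0),((proj("side",w)-[272,170])*5+[452,2]).round(0))
```

```text
[0, 0.07, 0.077] [ 72. 101.] [549.  54.]
[0, -0.07, 0.097] [353. 124.] [596. 173.]
[-0.0205, -0.07, 0.076] [347. 174.] [556. 208.]
[-0.0205, -0.097, 0.076] [401. 180.] [565. 240.]
[0, 0.0, 0.076] [212. 117.] [571. 126.]
```

View pics/z.png

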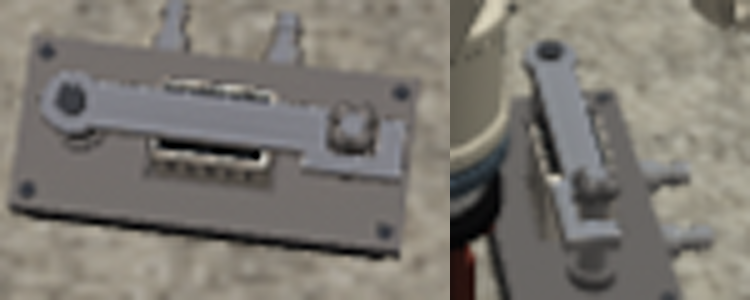

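The hook's outer edge in the top crop, (305,171) to (402,179), lies on the predicted shut line through (347,174) and (401,180), and the stud tip matches too. The clamp is shut, so next is the cap.

Run:
```python
from h import *
c=[.4812,-.2848]; movel(c+[.014],v=.12); command_gripper(0.0)
w=get_grip_width()*88; movel(c+[.16],v=.25); print(w,get_grip_width()*88,get_finger_force(),get_time())
s=list(b2w(0,-.07)); t=best(s+[.16],YAW+np.pi/2)
move_pose(s+[.16],quat(t)); movel(s+[.118],v=.12); wait(.2); f0=np.array(get_ft_force())
print(movel(s+[.100],v=.03,until_force=4),get_tcp_pos(),np.array(get_ft_force())-f0,get_time())
b=read_camera("side");cv2.imwrite("pics/cap.png",crop(b,230,140,130,100,5)[:,:,::-1])
```

```text
39.48861597684726 39.97043758873275 29.999848388833925 25.0833
True [ 0.63939903 -0.04869028  0.10640144] [-1.59826468 -1.94908327  2.45249289] 28.4
```

View pics/cap.png

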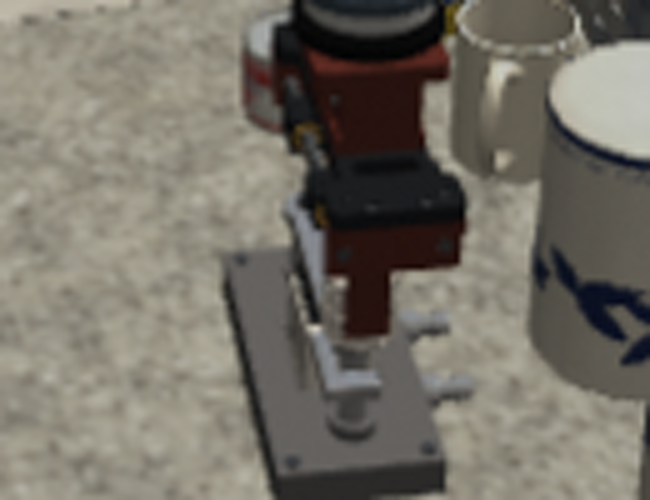

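The cap touched at an underside height of 0.0924, against 0.092 expected for resting on the lobes. The side force suggests it sits slightly toward -x and -y, so I'll nudge it 0.7 mm and press while logging.

Run:
```python
from h import *
s=b2w(0,-.07)+[.0007,.0008]
movel(list(s)+[.1065],v=.02)
f0=np.array([0,0,0.]);print(get_ft_force())
for z in np.arange(.1045,.0895,-.0015):
    h=movel(list(s)+[z],v=.03,until_force=22); f=np.array(get_ft_force())
    print(round(z,4),np.round(get_tcp_pos(),4),f.round(1),h,round(get_grip_width()*88,1))
    if f[2]>20: break
print(get_time())
a=read_camera("side");cv2.imwrite("pics/cap2.png",crop(a,230,140,130,100,5)[:,:,::-1])
```

```text
[-4.32332302 -1.65618796  3.49711923]
0.1045 [ 0.6412 -0.048   0.1052] [-5.6 -2.6  7.9] False 39.5
0.103 [ 0.6416 -0.0483  0.1043] [-4.  -4.2 10.7] False 39.6
0.1015 [ 0.6418 -0.0485  0.1028] [-4.8 -5.3 10.4] False 39.6
0.1 [ 0.6409 -0.0486  0.1003] [-3.3 -5.3  4.4] False 39.7
0.0985 [ 0.6405 -0.0485  0.098 ] [-2.8 -5.  -0.7] False 39.5
0.097 [ 0.6398 -0.0485  0.0956] [-3.2 -6.1 -4.4] False 39.7
0.0955 [ 0.6397 -0.0483  0.0937] [-2.4 -5.4 -7.6] False 39.7
0.094 [ 0.6401 -0.0478  0.0928] [-3.4 -3.5 -7.1] False 39.6
0.0925 [ 0.6408 -0.0476  0.0923] [-3.9 -2.5 -4.5] False 39.5
0.091 [ 0.6412 -0.0477  0.0915] [-4.2 -3.  -0.3] False 39.3
31.2
```

View pics/cap2.png

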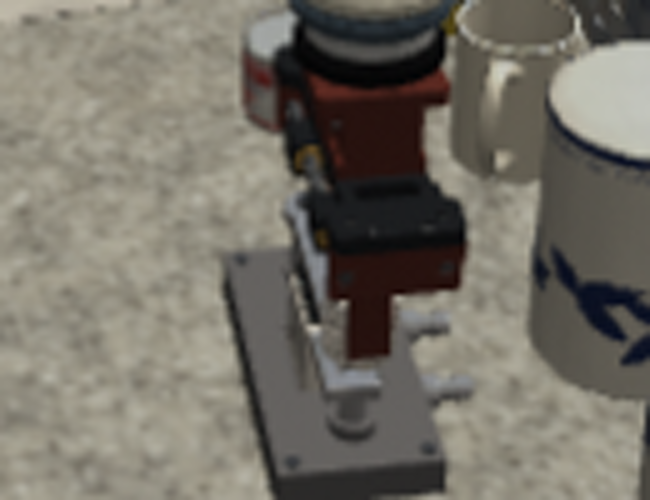

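The force peaked at 10.7 N, dropped as the lobes snapped in, and the cap is now about at home height. My nudge went the wrong way, because the side force grew, so I'll undo it and press firmly.

Run:
```python
from h import *
s=b2w(0,-.07)+[-.0008,-.0006]
z=.091
for i in range(16):
    movel(list(s)+[z],v=.02); wait(.2); f=np.array(get_ft_force())
    print(round(z,4),np.round(get_tcp_pos(),4),f.round(1))
    if f[2]>18: break
    z-=.0008
wait(1);print(np.round(get_ft_force(),1),np.round(get_tcp_pos(),4),get_time())
```

```text
0.091 [ 0.6401 -0.0491  0.0915] [-2.8 -1.   4.1]
0.0902 [ 0.6402 -0.049   0.0914] [-4.6 -0.8  9.1]
0.0894 [ 0.6402 -0.049   0.0913] [-7.2 -0.4 14.3]
0.0886 [ 0.6402 -0.049   0.0912] [-8.2 -0.1 19.3]
[-8.4  0.3 20.3] [ 0.6402 -0.049   0.0912] 34.05
```

The cap is against a stiff stop, with its underside at about 0.0775 (home is 0.078), and the downward push holds steady at 20 N. I'll hand it in.

```bash
python3 -c "
from station import *
print(job_done())"
```

```text
the job is handed in; nothing more can be done
None
```

I handed the job in at about 34 s: the cartridge is seated, the clamp arm is shut round the stud, and the cap is snapped home with the gripper still pressing at about 20 N (cap height inferred from the gripper position and the hard stop, not seen in a final picture).

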